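# Post a cassette carton through the gravity flap of a vented drop box

## Task

Post the white cassette carton that lies on the grey loading shelf into the vented drop box: gently push it with the fingers along the shelf and in through the blue flap until it slides down the chute inside, then draw back so that the flap hangs fully shut again. Only push the carton, do not pinch, lift or carry it, and leave the timer, the specimen cups and the two spare cartons where they are.

Things in the scene. Friction and masses are not known exactly. Their poses are not given: they have to be found in the camera images.
- drop_box: Vented drop box, fixed. Origin on the worktop under the mouth; x points level into the mouth (feed direction), y left of the feed, z up. In this frame (mm): grey loading shelf, top z 80, x -210 to +14, y -119 to +37 (the part x > 0 only inside the mouth); mouth in the plane x 0, y -34 to +30, 46 high above the shelf; hood behind it x 0 to 180, y -48 to +44, clear top at z 138.
- mouth (a point): Middle of the mouth at shelf height (drop_box x 0, y -2, z 80 mm), axes as drop_box. An aluminium flare plate, 22 mm high, runs from the mouth's y -34 side back and outward to x -42, y -64.
- fence (a point): Rear end of the straight aluminium fence, on its inner face at shelf height (drop_box x -210, y +30, z 80 mm), axes as drop_box. The fence is 22 mm high and runs along x right through the mouth, whose side it forms; the carton can be squared up against it.
- lip (a point): Edge inside the mouth where the shelf ends (drop_box x +14, y -2, z 80 mm). Behind it a slick chute slopes 32 degrees down to a floor at z 12 mm: a carton whose middle is pushed past the lip tips and slides down by itself, so the fingers need not enter the mouth.
- flap (a joint): The blue gravity flap with a yellow lower edge that closes the mouth (60 mm wide, 43 mm high, 50 g), hinged along its upper edge 46 mm above the shelf. 0 = hanging shut, grows as it is pushed inward, 1.45 rad = stop. It swings inward only and falls shut by its own weight in under a second; less than 1 N opens it.
- flap_edge (a point): Middle of the flap's lower edge, 3 mm above the shelf when shut.
- carton_mid (a point): Centre of the white cassette carton to be posted (90 x 48 x 26 mm, 70 to 130 g, closed): x axis along its 90 mm length, y across its 48 mm width, z up. It starts lying flat on the loading shelf, length roughly along the feed direction but askew (up to 0.35 rad) and off to the open side of the mouth, 13 mm above the shelf.
- timer: White timer, 62 x 62 x 19 mm, loose on top of the hood, near the end away from the mouth; origin at the centre of its underside. Leave alone.
- yellow_cup: Yellow-lidded specimen cup, 49 mm across, 60 mm tall, loose on the worktop on the open side of the hood; origin at the centre of its underside. Leave alone.
- white_cup: White-lidded specimen cup, 49 mm across, 60 mm tall, loose on the worktop near the yellow one; origin at the centre of its underside. Leave alone.
- red_cup: Red-lidded specimen cup, 49 mm across, 60 mm tall, loose on the worktop to the left; origin at the centre of its underside. Leave alone.
- spare_carton_a: Spare white cassette carton, 90 x 48 x 26 mm, loose on the worktop to the right, with the other spare on top of it; origin at the centre of its underside. Leave alone.
- spare_carton_b: Spare white cassette carton, 90 x 48 x 26 mm, lying on the other spare; origin at the centre of its underside. Leave alone.
There are look-alikes about, which are no part of the job. What is shaped like the part that bears carton_mid but green or turquoise is not meant.

How it is judged:
By the outcome, as a careful person would: the job done as asked, in the order asked, and still so for the second after the job is handed in, with the robot touching nothing.
It also fails if it takes over 50 s, if anything falls off the work surface, if the arm or the gripper's body presses on something with over 40 N, if the wrist force passes 120 N, or if a joint passes its speed limit or range.

## Robot

A 7-joint arm with a two-finger parallel gripper is mounted at the origin on a cart in front of the work surface, level with it; the furniture and walls round the work are solid. World frame = base frame: x ahead of the robot, y to its left, z up, the work surface at z = 0. Lengths are in m, angles in rad, forces in N, time in s.
With the tool pointing down it reaches from about 0.35 to 0.9 m from the base axis. Payload 8.1 kg.
Tool frame: the origin (TCP) lies on the centre line of the jaws, within the pads' length; the fingertips stand 14 mm ahead of it and the grasp point (between the pads) lies 5 mm behind it; y points along the fingers, x is the direction in which the jaws open and shut, and the axes are right-handed (so a half turn about y gives the same grasp; the last joint's range is limited). The gripper opens to 85 mm and grips with 20 to 120 N. Pads are 22 mm wide; open, the fingers measure 114 mm over their backs; the gripper's body (76 mm by 85 mm) begins 54 mm behind the grasp point. The pads swing forward as they close: fully open they stand 13 mm farther back than shut.
Start: joints at [-1.391, 0.434, 0.025, 1.573, -0.012, 1.134, -0.075], TCP at [0.174, 0.6, 0.245] pointing down, gripper open.
Joint ranges: [-2.62, 2.62], [-0.44, 2.09], [-1.27, 1.32], [0.08, 2.57], [-1.32, 4.46], [0.12, 2], [-2.74, 2.74]. Speed limits (rad/s): [2.22, 2.22, 3.01, 3.01, 3.14, 3.14, 3.14].

## Interface

Orientations are given as a unit quaternion [w, x, y, z].
In Python, from station import robot gives the robot as it stands. The module is installed in compiled form; this text tells all that it offers. Calls block until the motion is done:
- robot.move_to(position, orientation): joint-space move of the TCP to a pose.
- robot.move_straight(position, rotation=None, speed=0.15, max_force=None): straight line of the TCP; rotation=None keeps the orientation; speed is the mean speed in m/s. With max_force (N) it stops when the force on the tool has changed by that much, and returns True; else False.
- robot.move_joints(angles): joint-space move.
- robot.move_gripper(opening, grasp_force=None): finger opening in m; grasp_force is the grip in N (None keeps the last); returns when the fingers have stopped.
- robot.hold(seconds).
- robot.inverse_kinematics(position, orientation): joint angles nearest the present ones, or None.
- robot.get_state(): the state.
- robot.snapshot(name): name is "side" or "top"; returns the picture (400x640x3 uint8, blue, green, red); there is no depth.
- robot.get_calibration(name): a dict with "mtx" (3x3 intrinsics, pixels), "R" (3x3) and "t" (3): a world point X has camera coordinates R X + t. Camera axes: x right, y down, z forward; pixel columns grow to the right and rows downward; lengths in m; the calibration is good to about 2 mm. A picture is of the moment at which its call begins. get_calibration takes no time and is no camera call.
A pose or a line that the arm cannot do raises robot.MotionError and nothing moves.
- robot.job_done(): hands the job in, once; it reports no verdict.
The state is a dict: "time_s": time; "q": joint angles; "joint_velocities": joint speeds; "joint_torque": joint torques, N m; "tcp_pos": TCP position; "eef_rot": TCP orientation; "force": force on the tool from outside, world axes, zero at the start; "moment": the same for the moment, N m; "gripper_width": finger opening in m.
Only numpy, scipy, OpenCV 4.12 (cv2) and the standard library are available. Lean on these libraries where they do the work, as an engineer would, in place of code of your own. Each camera call takes 0.05 s, during which the arm holds its last target.

## Working session

There is one attempt and no reset: what is moved stays moved. The work goes in short steps, each a Python script; the robot and the scene stay as the last script left them, time stands still between calls to the robot, and variables do not carry over. Pictures are saved under pics/ and viewed, and the job is handed in when it is done.

```bash
mkdir -p pics; ls; python3 - <<'E'
from station import robot
import cv2
for n in("side","top"):
    im=robot.snapshot(n);cv2.imwrite(f"pics/{n}0.png",im)
    c=robot.get_calibration(n);print(n,c)
print(robot.get_state())
E
```

```text
pics
side {'mtx': array([[411.44553235,   0.        , 317.13064812],
       [  0.        , 411.44553235, 199.64909726],
       [  0.        ,   0.        ,   1.        ]]), 'R': array([[ 0.93245459, -0.36074536, -0.01977944],
       [-0.21360825, -0.50632645, -0.83546696],
       [ 0.29137597,  0.78326005, -0.54918461]]), 't': array([-0.52419947,  0.19180057,  1.09896735])}
top {'mtx': array([[382.96354329,   0.        , 330.36988007],
       [  0.        , 382.96354329, 201.75934547],
       [  0.        ,   0.        ,   1.        ]]), 'R': array([[-0.01257807, -0.99991771,  0.00252244],
       [-0.99786476,  0.01239047, -0.064128  ],
       [ 0.06409146, -0.00332366, -0.99793849]]), 't': array([-0.06675141,  0.54554212,  1.05422364])}
{'time_s': 0.1, 'q': array([-1.39059925,  0.43515224,  0.02497577,  1.57398445, -0.01156765,
        1.13399335, -0.07511149]), 'joint_velocities': array([ 5.85678559e-04, -1.99605385e-03, -1.65890684e-03, -1.42622139e-03,
       -7.26032470e-05,  1.65292619e-03,  7.87624924e-05]), 'joint_torque': array([ 3.07544906e-03, -6.71754956e+01,  1.02819800e+00, -3.16900992e+01,
        1.58183137e-02,  7.34516128e-03,  1.45644537e-05]), 'tcp_pos': array([0.17434342, 0.59975446, 0.24461351]), 'eef_rot': array([-0.56515005,  0.56582664,  0.4241684 , -0.42488445]), 'force': array([ 0.24593379, -0.27004009, -1.46957722]), 'moment': array([ 2.44761789e-04, -2.77297003e-02,  1.07233878e-05]), 'gripper_width': 0.08595777441795743}
```

View pics/side0.png

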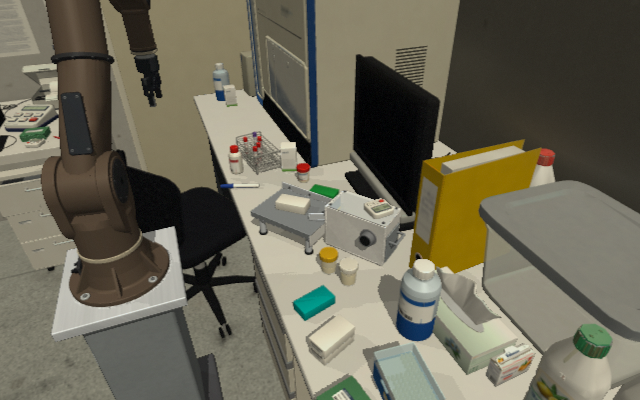

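View pics/top0.png

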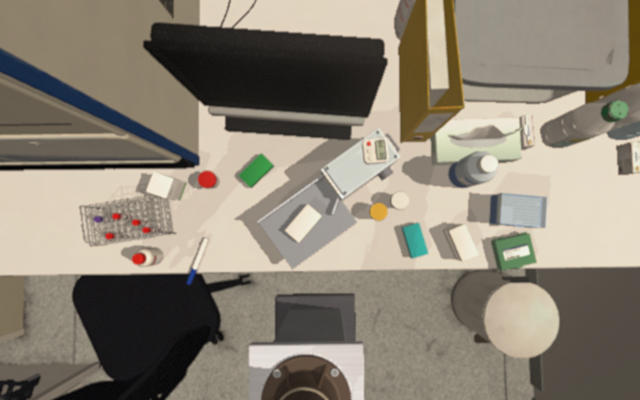

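Candidates for the carton:
- White on the grey shelf: top (303,223), side (293,203). This one fits the description.
- Spare stack: top (462,242).
- Turquoise: top (414,240).
- Green: top (256,170).
- White bottle or box near the rack: top (160,186).

I'll check my choice in a close crop.

```bash
python3 - <<'E'
import cv2
t=cv2.imread("pics/top0.png")[120:280,235:435];s=cv2.imread("pics/side0.png")[170:270,235:415]
cv2.imwrite("pics/ct.png",cv2.resize(t,None,fx=4,fy=3.75*4/3.75*0.9375,interpolation=2)[:600])
cv2.imwrite("pics/cs.png",cv2.resize(s,None,fx=4.4,fy=4.4,interpolation=2))
E
```

```text
(no output)
```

View pics/ct.png

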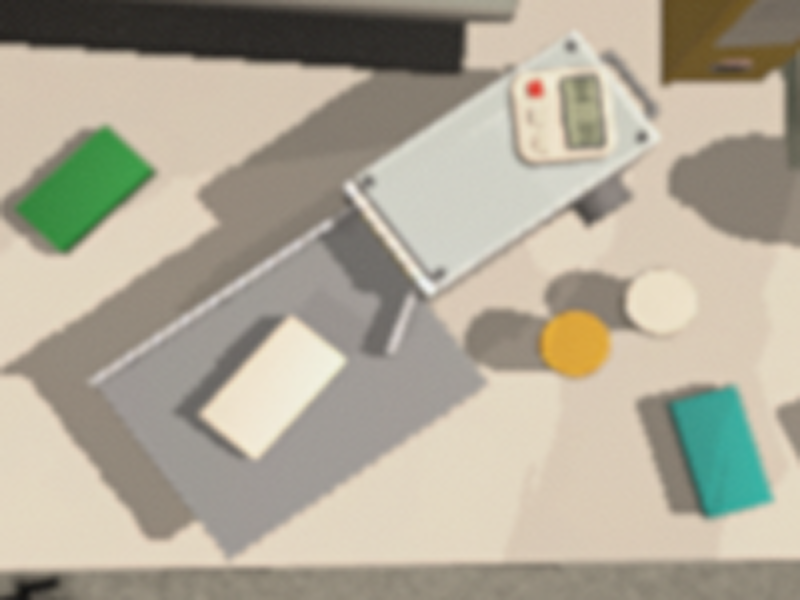

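View pics/cs.png

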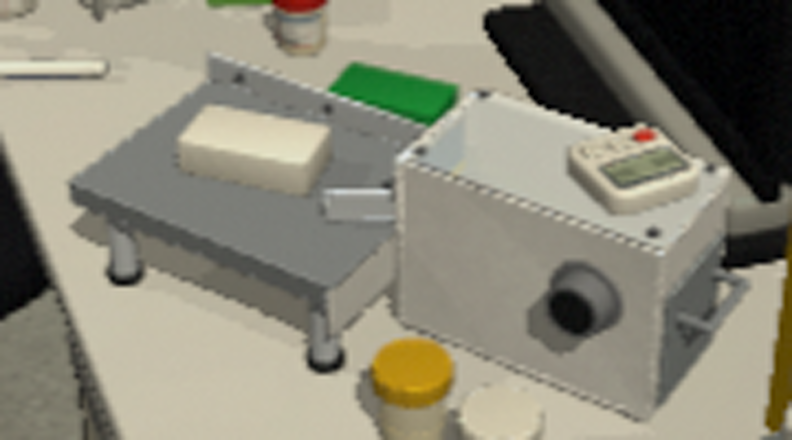

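The crop confirms the choice: a white carton on the grey shelf, askew, with the flare plate ahead of it. Next I'll measure corners from both views.

```bash
cat > h.py <<'E'
import numpy as np, cv2
from station import robot
C={n:robot.get_calibration(n) for n in("side","top")}
def ray(n,uv):
    c=C[n];d=c["R"].T@np.linalg.inv(c["mtx"])@[uv[0],uv[1],1];return -c["R"].T@c["t"],d
def onz(n,uv,z):
    o,d=ray(n,uv);return o+d*(z-o[2])/d[2]
def tri(a,b):
    o1,d1=ray("top",a);o2,d2=ray("side",b)
    s=np.linalg.lstsq(np.c_[d1,-d2],o2-o1,rcond=None)[0]
    p,q=o1+d1*s[0],o2+d2*s[1];return (p+q)/2,np.linalg.norm(p-q)
def proj(n,X):
    c=C[n];p=c["mtx"]@(c["R"]@X+c["t"]);return p[:2]/p[2]
E
cat > m.py <<'E'
from h import *
T=lambda x,y:(235+(x+.5)/4-.5,120+(y+.5)/3.75-.5); S=lambda x,y:(235+(x+.5)/4.4-.5,170+(y+.5)/4.4-.5)
L={'hoodFL -':((348,187),(482,92),(0,44)),'hoodBL':((575,32),None,(180,44)),'hoodBR':((660,137),(655,247),(180,-48)),'hoodFR':((428,297),(400,158),(0,-48)),
'shRearOpen':((230,557),(72,185),(-210,-119)),'shFrontOpen':((487,381),(325,290),(0,-119)),'shRearFence':((93,382),None,(-210,37))}
W=[];M=[]
for k,(a,b,m) in L.items():
    z=.138 if 'hood' in k else .08
    p=onz("top",T(*a),z);W.append(p[:2]);M.append(m)
    print(k,p.round(4), *( (x if np.isscalar(x) else x.round(4)) for x in tri(T(*a),S(*b))) if b else '')
W=np.array(W);M=np.array(M)/1000.
# rigid fit
mc,wc=M.mean(0),W.mean(0);H=(M-mc).T@(W-wc);U,_,V=np.linalg.svd(H);R=V.T@U.T
t=wc-R@mc;print(R,t,np.degrees(np.arctan2(R[1,0],R[0,0])));print(((M@R.T+t-W)*1000).round(1))
im=cv2.imread("pics/top0.png");hsv=cv2.cvtColor(im,cv2.COLOR_BGR2HSV)
m=(im.min(2)>185).astype(np.uint8);m[:, :280]=0;m[:,335:]=0;m[:200]=0;m[:,]*=1;m[245:]=0
cs,_=cv2.findContours(m,0,1);c=max(cs,key=cv2.contourArea)
mm=cv2.moments(c);cen=(mm['m10']/mm['m00'],mm['m01']/mm['m00'])
b=cv2.boxPoints(cv2.minAreaRect(c));print(b, cen)
P=np.array([onz("top",q,.106)[:2] for q in b]);print(P, [np.linalg.norm(P[i]-P[i-1]) for i in range(4)])
D=(P-t)@R;print("box frame mm",(D*1000).round(1),((onz("top",cen,.106)[:2]-t)@R*1000).round(1))
e=D[np.argmax(D[:,0])]
E
python3 m.py
```

```text
hoodFL - [ 0.6179 -0.0523  0.138 ] [ 0.6223 -0.0535  0.1332] 0.007676299167956931
hoodBL [ 0.7209 -0.1962  0.138 ]
hoodBR [ 0.6492 -0.248   0.138 ] [ 0.6475 -0.2474  0.1371] 0.0038144826027625076
hoodFR [ 0.5439 -0.1012  0.138 ] [ 0.5468 -0.1023  0.1325] 0.005295614825831727
shRearOpen [0.3685 0.0285 0.08  ] [0.3691 0.0286 0.0764] 0.0019955189618547976
shFrontOpen [ 0.4885 -0.141   0.08  ] [ 0.4868 -0.1407  0.077 ] 0.0037090149014469085
shRearFence [0.4911 0.1176 0.08  ]
[[ 0.57586447  0.81754517]
 [-0.81754517  0.57586447]] [ 0.58363494 -0.07449283] -54.83980579122651
[[ 1.7  3.2]
 [ 2.3 -0.1]
 [-1.1 -1.3]
 [ 0.5 -0.9]
 [-3.1  0.2]
 [-2.2 -2. ]
 [ 1.9  0.9]]
[[285.17004 229.8807 ]
 [307.6726  203.91623]
 [321.1878  215.62943]
 [298.68524 241.5939 ]] (303.27529892096817, 222.81743948673082)
[[ 0.46843969  0.04309533]
 [ 0.53416495 -0.01496029]
 [ 0.50368356 -0.04930533]
 [ 0.43821716  0.00879578]] [np.float64(0.045714987086186425), np.float64(0.08769415761246953), np.float64(0.0459205492936086), np.float64(0.08753050597864698)]
box frame mm [[-162.5  -26.5]
 [ -77.2   -6.2]
 [ -66.6  -50.9]
 [-151.8  -70.9]] [-114.5  -38.9]
```

```bash
cat >> h.py <<'E'
from scipy.spatial.transform import Rotation as Ro
RB=np.array([[.57586,.81755],[-.81755,.57586]]);TB=np.array([.58363,-.07449])
def w(x,y,z): # box mm -> world
    return np.r_[RB@np.array([x,y])/1000+TB,z/1000]
def box(p): return np.r_[(RB.T@(np.array(p)[:2]-TB))*1000,p[2]*1000]
def quat(s):
    x=s*np.r_[RB[:,0],0];y=np.array([0,0,-1.]);return Ro.from_matrix(np.c_[x,y,np.cross(x,y)]).as_quat(scalar_first=True)
def st(): 
    s=robot.get_state();print("t",round(s["time_s"],2),"box",box(s["tcp_pos"]).round(1),"F",s["force"].round(2),"g",round(s["gripper_width"],4))
E
python3 - <<'E'
from h import *
q0=robot.get_state()["q"]
for s in(1,-1):
    for p in((-118,-97,200),(-118,-97,100),(-118,-29,100),(-188,5,100),(-30,5,100)):
        q=robot.inverse_kinematics(w(*p),quat(s));print(s,p,None if q is None else np.round(q,2))
print(q0)
E
```

```text
1 (-118, -97, 200) [-0.83  0.24  0.96  2.12 -0.25  0.9  -0.69]
1 (-118, -97, 100) [-0.78  0.5   1.01  2.23 -0.65  0.74 -0.28]
1 (-118, -29, 100) [-0.64  0.48  0.71  2.1  -0.47  0.72 -0.59]
1 (-188, 5, 100) [-0.75  0.45  0.63  2.11 -0.41  0.7  -0.81]
1 (-30, 5, 100) [-0.51  0.6   0.73  1.9  -0.53  0.84 -0.45]
-1 (-118, -97, 200) [-0.57  0.19  0.62  2.1  -0.14  0.89  2.31]
-1 (-118, -97, 100) [-0.33  0.35  0.36  2.2  -0.2   0.62  2.36]
-1 (-118, -29, 100) [-0.33  0.41  0.27  2.07 -0.17  0.68  2.24]
-1 (-188, 5, 100) [-0.39  0.4   0.14  2.08 -0.09  0.67  1.99]
-1 (-30, 5, 100) [-0.2   0.52  0.26  1.88 -0.18  0.77  2.35]
[-1.39059925  0.43515224  0.02497577  1.57398445 -0.01156765  1.13399335
 -0.07511149]
```

Orientation s=+1 is comfortably within range. I'll move above the open side of the shelf, set the finger opening, then touch down with a force guard to find the tip height.

```bash
python3 - <<'E'
from h import *
robot.move_to(w(-118,-99,200),quat(1));st()
robot.move_gripper(.045);st()
r=robot.move_straight(w(-118,-99,120),speed=.1);st()
r=robot.move_straight(w(-118,-99,88),speed=.02,max_force=3);print(r);st()
robot.hold(.1)
for n in("side","top"):cv2.imwrite(f"pics/{n}1.png",robot.snapshot(n))
t=cv2.imread("pics/top1.png")[120:280,235:435];s=cv2.imread("pics/side1.png")[130:270,235:415]
cv2.imwrite("pics/c1.png",np.vstack([cv2.resize(t,(400,300)),cv2.resize(s,(400,300))]))
E
```

```text
t 2.54 box [-118.5  -98.2  200. ] F [ 0.82 -0.49 -0.48] g 0.0855
t 3.02 box [-118.  -99.  200.] F [0.09 0.47 0.31] g 0.0453
t 3.97 box [-117.7  -98.8  120.4] F [-0.95 -0.31  0.32] g 0.0446
True
t 5.23 box [-118.   -99.    91.9] F [-1.67  0.99  7.97] g 0.0449
```

View pics/c1.png

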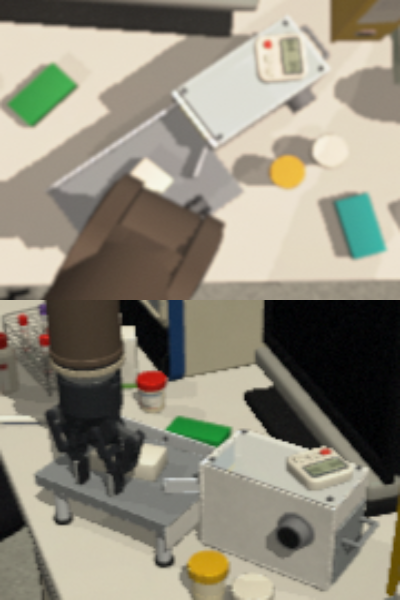

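Touchdown came at TCP z 92, so the shelf is about 80 as described. Both fingers stand beside the carton's open side. I'll lift slightly and push toward the fence.

```bash
python3 - <<'E'
from h import *
robot.move_straight(w(-118,-99,99),speed=.05);st()
r=robot.move_straight(w(-118,-45,99),speed=.03,max_force=6);print(r);st()
r=robot.move_straight(w(-118,-25,99),speed=.015,max_force=4);print(r);st()
robot.move_straight(w(-118,-60,99),speed=.1)
robot.move_straight(w(-118,-99,160),speed=.15);st()
robot.move_straight(w(-165,-130,220),speed=.2)
robot.move_gripper(0.0);st()
for n in("side","top"):cv2.imwrite(f"pics/{n}2.png",robot.snapshot(n))
t=cv2.imread("pics/top2.png")[120:280,235:435];s=cv2.imread("pics/side2.png")[130:270,235:415]
cv2.imwrite("pics/c2.png",np.hstack([cv2.resize(t,(400,320)),cv2.resize(s,(400,320))]))
E
```

```text
t 5.73 box [-117.9  -98.7   99.3] F [-0.18 -0.16 -1.03] g 0.0453
False
t 7.68 box [-117.9  -45.    99. ] F [-0.15 -1.16 -0.3 ] g 0.0452
True
t 8.68 box [-118.3  -29.2   98.6] F [ 0.24  0.89 -0.45] g 0.0446
t 9.77 box [-118.3  -98.2  159.9] F [ 0.26  0.   -0.23] g 0.0449
t 10.82 box [-164.8 -130.1  219.9] F [0.22 0.49 0.55] g 0.0002
```

View pics/c2.png

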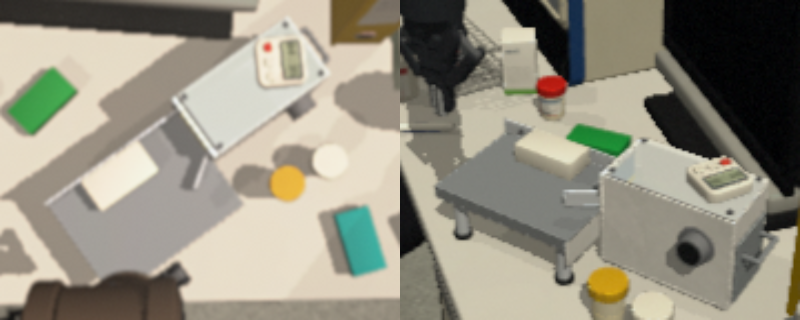

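The carton lies squared against the fence; contact came at TCP y −29.2 against a predicted −29. I'll measure it, then go behind it.

```bash
python3 - <<'E'
from h import *
im=cv2.imread("pics/top2.png")
m=(im.min(2)>185).astype(np.uint8);m[:,:270]=0;m[:,318:]=0;m[:188]=0;m[228:]=0
m=cv2.morphologyEx(m,cv2.MORPH_OPEN,np.ones((5,5),np.uint8))
c=max(cv2.findContours(m,0,1)[0],key=cv2.contourArea)
for q in cv2.boxPoints(cv2.minAreaRect(c)):print(q,box(onz("top",q,.106)).round(1))
for p in((-192,4,160),(-192,4,102),(-20,4,102)):
    q=robot.inverse_kinematics(w(*p),quat(1));print(None if q is None else np.round(q,2))
E
```

```text
[274.44592 208.82433] [-153.5   33.5  106. ]
[302.54053 188.75676] [-65.1  33.3 106. ]
[313.95947 204.74324] [-65.3 -17.3 106. ]
[285.86487 224.8108 ] [-153.5  -17.   106. ]
[-1.06  0.47  1.06  2.07 -0.53  0.9  -0.65]
[-1.02  0.6   1.07  2.13 -0.73  0.84 -0.46]
[-0.63  0.72  1.    1.9  -0.74  0.95 -0.24]
```

```bash
python3 - <<'E'
from h import *
robot.move_straight(w(-187,4,200),speed=.2)
robot.move_straight(w(-187,4,125),speed=.15)
print(robot.move_straight(w(-187,4,100),speed=.04,max_force=5));st()
print(robot.move_straight(w(-90,4,100),speed=.05,max_force=8));st()
for n in("side","top"):cv2.imwrite(f"pics/{n}3.png",robot.snapshot(n))
t=cv2.imread("pics/top3.png")[120:280,235:435];s=cv2.imread("pics/side3.png")[130:270,235:415]
cv2.imwrite("pics/c3.png",np.hstack([cv2.resize(t,(400,320)),cv2.resize(s,(400,320))]))
E
```

```text
False
t 13.18 box [-186.9    4.   100. ] F [-0.24 -0.86  0.55] g -0.0002
False
t 15.28 box [-90.2   3.9  99.9] F [-1.76  0.5   0.51] g -0.0
```

View pics/c3.png

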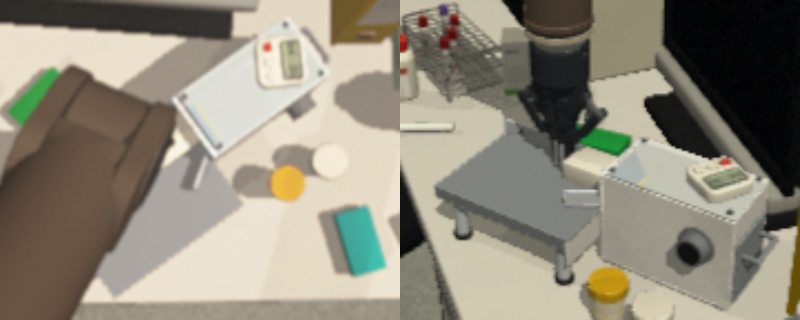

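The carton's nose is at the mouth, and the flap, visible through the clear top, is opening. I'll keep pushing.

```bash
python3 - <<'E'
from h import *
print(robot.move_straight(w(-34,4,100),speed=.035,max_force=8));st()
robot.hold(.4)
for n in("side","top"):cv2.imwrite(f"pics/{n}4.png",robot.snapshot(n))
t=cv2.imread("pics/top4.png")[120:220,295:420];s=cv2.imread("pics/side4.png")[170:270,290:415]
cv2.imwrite("pics/c4.png",np.hstack([cv2.resize(t,(400,320)),cv2.resize(s,(400,320))]))
E
```

```text
False
t 17.12 box [-34.1   4.1 100. ] F [-0.88  0.27  0.06] g -0.0002
```

View pics/c4.png

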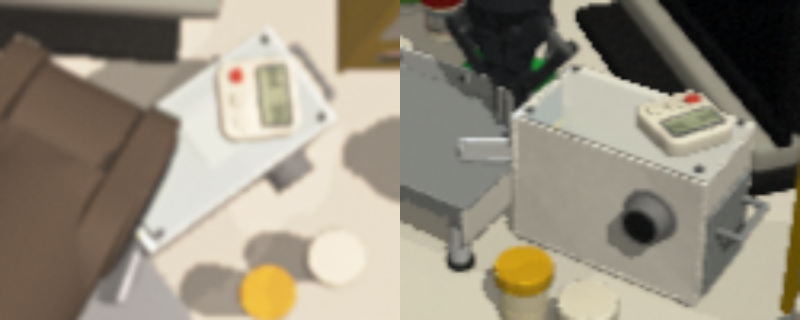

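The carton seems to have gone down: a pale patch shows through the clear top at about (205,140) in the crop. I'll draw back and check.

```bash
python3 - <<'E'
from h import *
robot.move_straight(w(-130,4,100),speed=.12)
robot.move_straight(w(-180,-20,210),speed=.2)
robot.move_straight(w(-230,-60,230),speed=.2)
robot.hold(.5);st()
for n in("side","top"):cv2.imwrite(f"pics/{n}5.png",robot.snapshot(n))
def g(n,a,b,c,d):
    f=lambda k:cv2.resize(cv2.imread(f"pics/{n}{k}.png")[a:b,c:d],(400,290),interpolation=2)
    return np.hstack([f(0),f(5)])
cv2.imwrite("pics/c5.png",np.vstack([g("top",120,240,265,425),g("side",170,270,285,415)]))
E
```

```text
t 20.32 box [-229.8  -60.   229.9] F [ 1.28  0.11 -0.63] g -0.0002
```

View pics/c5.png

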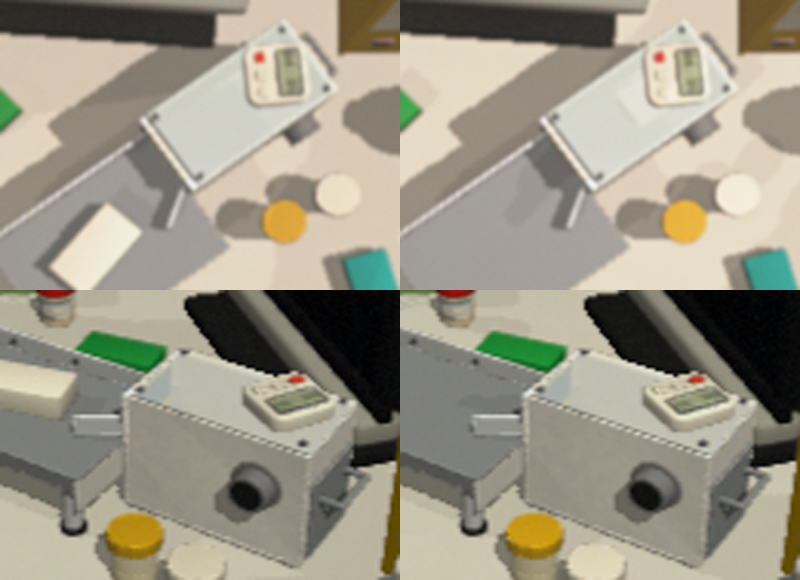

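The shelf is empty, the carton's pale top shows deep in the hood at about (640,100), and the timer and cups look unchanged. I'll compare numerically, before against after, for the flap and bystanders, including a mid-push reference.

```bash
python3 - <<'E'
from h import *
I={k:cv2.imread(f"pics/{k}.png").astype(int) for k in("top0","top3","top5","side0","side3","side5")}
def patch(n,a,b,pts):
    m=np.zeros(I[a].shape[:2],np.uint8);P=np.array([proj(n,w(*p)) for p in pts]).round().astype(np.int32)
    cv2.fillConvexPoly(m,P,1);d=np.abs(I[a]-I[b]).max(2)[m>0];return round(d.mean(),1),d.max(),m.sum()
for nm,pts in {"flap zone":[(6,-40,138),(6,36,138),(55,36,138),(55,-40,138)],"timer":[(125,-48,140),(125,44,140),(178,44,140),(178,-48,140)]}.items():
    for n in("top","side"):print(nm,n,"end",patch(n,n+"0",n+"5",pts),"mid",patch(n,n+"0",n+"3",pts))
for n in("top","side"):
    d=(np.abs(I[n+"0"]-I[n+"5"]).max(2)>25).astype(np.uint8)
    k,_,s,c=cv2.connectedComponentsWithStats(d)
    print(n,[(s[i].tolist()) for i in range(1,k) if s[i][4]>8])
E
```

```text
flap zone top end (np.float64(6.7), np.int64(9), np.uint64(645)) mid (np.float64(14.8), np.int64(25), np.uint64(645))
flap zone side end (np.float64(4.3), np.int64(8), np.uint64(304)) mid (np.float64(10.2), np.int64(103), np.uint64(304))
timer top end (np.float64(8.8), np.int64(23), np.uint64(804)) mid (np.float64(16.9), np.int64(32), np.uint64(804))
timer side end (np.float64(6.2), np.int64(23), np.uint64(474)) mid (np.float64(7.9), np.int64(23), np.uint64(474))
top [[278, 204, 44, 39, 904], [66, 215, 218, 185, 19417], [0, 374, 41, 26, 702]]
side [[19, 0, 96, 184, 8014], [108, 0, 55, 107, 2627], [163, 0, 108, 193, 6825], [96, 146, 20, 17, 57], [70, 149, 4, 3, 10], [102, 157, 14, 46, 251], [122, 159, 4, 7, 10], [40, 166, 3, 8, 10], [51, 166, 9, 36, 131], [38, 177, 24, 56, 136], [131, 185, 7, 31, 57], [275, 194, 35, 19, 410], [98, 209, 6, 3, 12], [68, 215, 14, 8, 33], [62, 234, 11, 5, 24]]
```

Only the carton's old place and the arm differ from the start. The flap zone is back to its starting look (greatest pixel difference 9 and 8, a uniform brightness shift). I'm handing in.

```bash
python3 - <<'E'
from h import *
robot.job_done()
E
```

```text
the job is handed in; nothing more can be done
```

The white carton is in the drop box and the job is handed in, after about 20 s of the allowed 50 s. I squared the carton against the fence with the two spread fingers. Then I closed the fingers and pushed it along the fence through the flap until it slid down the chute. I never gripped or lifted it. The force was under 2 N at every reading during the pushes, and the force guard stopped the sideways push when the carton met the fence, as planned.

**Last checks:**
- **Carton:** the shelf is empty, and the carton's pale top shows through the clear hood at the bottom of the box.
- **Flap:** its area looks the same as at the start in both views. The largest pixel difference is 9, against 25 to 103 while the flap was being pushed open. I saw it only through the clear top, not from the front.
- **Other items:** the timer, cups and spare cartons show no visible change. Only the carton's old place and the arm differ from the first pictures.

**Disagreement:** two-view heights came out up to 5 mm low (shelf 76 to 77 mm, hood 133 to 137 mm). Touching the fingers down on the shelf agreed with the stated 80 mm.

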